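# Load cartons on the spring scale to the mark

### The job

Load the standing ointment cartons into the pockets of the spring scale, each pressed fully home and upright in its own pocket, until the pan has sunk so far that its pointer comes to rest between the two black bars of the mark. Press with feeling: never push the pan down to its stop. Leave the cartons that are not needed standing where they are, and do not disturb the other things on the table.

Things in the scene. Friction and masses are not known exactly. Their poses are not given: they have to be found in the camera images.
- pan_center (a point): centre of the pan of a spring check scale, on its pocket floor, 86 mm above the table at pan joint 0. A bare-metal pan with a row of three open-topped pockets, above a grey base (130x200x18 mm) fixed to the table; moves only up and down. Axes: z up, y along the row, x square to it, away from the robot side. Walls rise 35 mm above the floor (front lip 40, tapered dividers 43)
- pan (a joint): how far the pan has sunk, m: 0 top, hard stop at 0.050; above 0.045 counts as pushed to the stop. The pointer is between the bars of the mark at 0.0205 to 0.0330. The spring yields 1 mm per 0.18 N, so a carton sinks it 8 to 9.6 mm. The empty pan hangs at 0.005 to 0.019, each time different; settles in about 0.5 s
- mark (a point): middle of the mark: the gap between two raised black bars (26 mm wide) on an upright metal column (26 mm wide, 130 mm high) at the +y end of the pan, on its -x face. A thin black pointer on the pan runs down in front of it. Fixed to the base, axes as the pan's
- pocket_0 (a point): centre of a pocket's floor: goes with the pan, axes as the pan's; a carton's foot centre belongs here. Pocket 0, at -y. Pockets are 37 mm apart, 35 mm deep, 34 mm wide along y (for the 31 mm side of a carton); the front wall (-x) is 15 mm from this point and has a flared lip. A carton may stand in it either way round
- pocket_1 (a point): centre of a pocket's floor: goes with the pan, axes as the pan's; a carton's foot centre belongs here. Middle pocket. In each pocket a leaf spring at the back (+x) clamps the carton's foot against the front wall: from some 15 to 20 mm above the floor it takes a push of a few newtons, not known exactly, to go on down, and the whole pan gives way under the push
- pocket_2 (a point): centre of a pocket's floor: goes with the pan, axes as the pan's; a carton's foot centre belongs here. Pocket 2, at +y, next to the mark. A carton let go half way down sticks half way, gripped by the leaf spring; pushed right down it stays down, and further pushing only sinks the pan with it
- carton_0_foot (a point): centre of the foot of one of four equal filled ointment cartons standing on end on the table: 99 mm tall, x axis up; 31 mm wide along y, 26 mm thick along z (z points to the robot side, y as the pan's y, when neither is turned). 144 to 176 g, each different. Grasp the 26 mm thickness near the top
- carton_1_foot (a point): centre of the foot of one of four equal filled ointment cartons standing on end on the table: 99 mm tall, x axis up; 31 mm wide along y, 26 mm thick along z (z points to the robot side, y as the pan's y, when neither is turned). 144 to 176 g, each different. Grasp the 26 mm thickness near the top
- carton_2_foot (a point): centre of the foot of one of four equal filled ointment cartons standing on end on the table: 99 mm tall, x axis up; 31 mm wide along y, 26 mm thick along z (z points to the robot side, y as the pan's y, when neither is turned). 144 to 176 g, each different. Grasp the 26 mm thickness near the top
- carton_3_foot (a point): centre of the foot of one of four equal filled ointment cartons standing on end on the table: 99 mm tall, x axis up; 31 mm wide along y, 26 mm thick along z (z points to the robot side, y as the pan's y, when neither is turned). 144 to 176 g, each different. Grasp the 26 mm thickness near the top
- tape_roll: bystander: a roll of printed packing tape lying flat, 112 mm across, 58 mm high; origin at the centre of its underside
- marker_pen: bystander: a black marker, 136 mm long, 10 mm thick; origin at the centre of its underside
- strip_pack: bystander: a banded pack of tablet strips, 46x83x26 mm; origin at the centre of its underside
- staple_tool: bystander: a stapler, 125x30x55 mm; origin at the centre of its underside
- tablet_pack: bystander: a small medicine carton, 45x61x75 mm; origin at the centre of its underside
There are look-alikes about, which are no part of the job. Leave any pink look-alike of the part that bears carton_0_foot alone.

How it is judged:
On the way:
1. a first carton is fully home in a pocket ((((horizontal distance between carton_0_foot and pocket_0 below 0.006 m or horizontal distance between carton_0_foot and pocket_1 below 0.006 m or horizontal distance between carton_0_foot and pocket_2 below 0.006 m) and z of carton_0_foot in the frame of pocket_1 below 0.004 m and angle between carton_0_foot's own x axis and vertical below 0.1 rad) or ((horizontal distance between carton_1_foot and pocket_0 below 0.006 m or horizontal distance between carton_1_foot and pocket_1 below 0.006 m or horizontal distance between carton_1_foot and pocket_2 below 0.006 m) and z of carton_1_foot in the frame of pocket_1 below 0.004 m and angle between carton_1_foot's own x axis and vertical below 0.1 rad) or ((horizontal distance between carton_2_foot and pocket_0 below 0.006 m or horizontal distance between carton_2_foot and pocket_1 below 0.006 m or horizontal distance between carton_2_foot and pocket_2 below 0.006 m) and z of carton_2_foot in the frame of pocket_1 below 0.004 m and angle between carton_2_foot's own x axis and vertical below 0.1 rad) or ((horizontal distance between carton_3_foot and pocket_0 below 0.006 m or horizontal distance between carton_3_foot and pocket_1 below 0.006 m or horizontal distance between carton_3_foot and pocket_2 below 0.006 m) and z of carton_3_foot in the frame of pocket_1 below 0.004 m and angle between carton_3_foot's own x axis and vertical below 0.1 rad))), for 0.2 s.
At the end, for the whole second after the job is handed in: The pan rests with its pointer between the bars (joint pan 0.0205 to 0.0330, slower than 10 mm/s). Every carton is either home in a pocket (foot less than 4 mm above the pocket floor and within 6 mm of its centre, within 0.10 rad of upright) or still stands upright within 30 mm of where it began (value of joint pan between 0.0205 and 0.033 m and (((horizontal distance between carton_0_foot and pocket_0 below 0.006 m or horizontal distance between carton_0_foot and pocket_1 below 0.006 m or horizontal distance between carton_0_foot and pocket_2 below 0.006 m) and z of carton_0_foot in the frame of pocket_1 below 0.004 m and angle between carton_0_foot's own x axis and vertical below 0.1 rad) or (distance of carton_0_foot from where it was at the start of the episode below 0.03 m and angle between carton_0_foot's own x axis and vertical below 0.1 rad)) and (((horizontal distance between carton_1_foot and pocket_0 below 0.006 m or horizontal distance between carton_1_foot and pocket_1 below 0.006 m or horizontal distance between carton_1_foot and pocket_2 below 0.006 m) and z of carton_1_foot in the frame of pocket_1 below 0.004 m and angle between carton_1_foot's own x axis and vertical below 0.1 rad) or (distance of carton_1_foot from where it was at the start of the episode below 0.03 m and angle between carton_1_foot's own x axis and vertical below 0.1 rad)) and (((horizontal distance between carton_2_foot and pocket_0 below 0.006 m or horizontal distance between carton_2_foot and pocket_1 below 0.006 m or horizontal distance between carton_2_foot and pocket_2 below 0.006 m) and z of carton_2_foot in the frame of pocket_1 below 0.004 m and angle between carton_2_foot's own x axis and vertical below 0.1 rad) or (distance of carton_2_foot from where it was at the start of the episode below 0.03 m and angle between carton_2_foot's own x axis and vertical below 0.1 rad)) and (((horizontal distance between carton_3_foot and pocket_0 below 0.006 m or horizontal distance between carton_3_foot and pocket_1 below 0.006 m or horizontal distance between carton_3_foot and pocket_2 below 0.006 m) and z of carton_3_foot in the frame of pocket_1 below 0.004 m and angle between carton_3_foot's own x axis and vertical below 0.1 rad) or (distance of carton_3_foot from where it was at the start of the episode below 0.03 m and angle between carton_3_foot's own x axis and vertical below 0.1 rad)) and velocity of joint pan between -0.01 and 0.01 m/s); the robot touches nothing.
It fails at once if the pan is pushed down to its stop (sunk more than 45 mm) (value of joint pan above 0.045 m).
It fails at once if a bystander is moved more than 30 mm (distance of any of tape_roll, marker_pen, strip_pack, staple_tool, tablet_pack from where it was at the start of the episode above 0.03 m).
It also fails if it takes over 72 s, if anything falls off the work surface, if the arm or the gripper's body presses on something with over 40 N, if the wrist force passes 120 N, or if a joint passes its speed limit or range.

### The arm

A 6-joint arm with a two-finger parallel gripper is mounted at the origin on the work surface; the furniture and walls round the work are solid. World frame = base frame: x ahead of the robot, y to its left, z up, the work surface at z = 0. Lengths are in m, angles in rad, forces in N, time in s.
With the tool pointing down it reaches from about 0.25 to 0.725 m from the base axis. Payload 9.7 kg.
Tool frame: the origin (TCP) lies midway between the tips of the shut fingers; the grasp point (between the pads) lies 19 mm behind it; z points along the fingers, y is the line along which they close (so a half turn about z gives the same grasp; the last joint's range is limited). The gripper opens to 85 mm and grips with 20 to 120 N. Pads are 22 mm wide; open, the fingers measure 114 mm over their backs; the gripper's body (76 mm by 85 mm) begins 54 mm behind the grasp point. The pads swing forward as they close: fully open they stand 13 mm farther back than shut.
Start: joints at [1.295, 0.087, 0.176, 1.66, 0, 1.571], TCP at [0.15, 0.529, 0.231] pointing down, gripper open.
Joint ranges: [-3.13, 3.13], [-0.85, 1.81], [-1.15, 1.24], [-2.2, 2.28], [-1.44, 1.52], [-3.14, 3.14]. Speed limits (rad/s): [2.22, 2.22, 2.57, 3.14, 3.14, 3.14].

### API

Orientations are given as a unit quaternion [w, x, y, z].
In Python, from workcell import bot, imaging gives the robot as it stands. The module is installed in compiled form; this text tells all that it offers.
- The arm moves only by the tool carry_out, never from a script. Its argument "rows" is one flat list of numbers, 7 for each row, row after row: the turn, a rotation vector about the tool's x, y, z in a scale on which 1.0 is pi rad, then the shift along the tool's x, y, z in parts of the range, where 1.0 means 80 cm, then the opening, from -1 (shut) to 1 (fully open). A call has 1 to 20 rows; each row is the pose to reach, as a shift and turn from the pose commanded when the call began, along the tool's axes at that moment; what a row does not reach only later rows make up. A row lasts 1/12 s, in which the tool goes at most 41.7 mm and 7.16 degrees, less where a joint would pass 70% of its speed; a pose out of reach is approached as far as the arm can. A shift or turn number past 1, either way, is cut back to 1. A call with a gripper value outside its range is refused whole. The fingers move at their own pace and stop on an object; the grip force is fixed at half the most. Time passes only in rows, so rows that repeat a pose let the fingers close. It gives the time, the measured TCP pose, the force, the opening and the grip force at its end, in the units of the state.
- bot.get_state(): the state, without advancing time (a new reading comes with each control period).
- imaging.camera(name): name is "side" or "top"; returns (picture, depth): 400x640x3 uint8, red, green, blue; 400x640 float32, m along the optical axis (not along the pixel's ray), 0 where there is no reading.
- imaging.calibration(name): a dict with "vertical_fov" (degrees; the focal length in pixels is half the picture's height over the tangent of half this angle, whatever the lens; pixels are square), "cx", "cy" (the principal point, pixels), "cam_to_world" (4x4, takes a point from camera to world coordinates). Camera axes: x right, y up, looking along -z (the intrinsics and any distortion apply to the point x, -y, -z); pixel columns grow to the right and rows downward; lengths in m; the calibration is good to about 2 mm. A picture is of the moment at which its call begins. calibration takes no time and is no camera call.
- bot.hand_in(): hands the job in; it is judged then, once.
Trained networks look in the newest picture that a camera, given by its name, has taken for a name from the list of things; names that differ only in an ending like _2 or _b are one class to them, and where a whole thing is asked for, a point or a joint stands for the part that bears it (a point fixed in the world has none). Each returns a list of dicts, best first, with "score" (0 to 1); they miss things now and then, are a little off and sometimes report something else, mostly with a low value. They report only what shows in the picture. A call takes as long as a camera call. They do not tell look-alikes from the thing itself.
- imaging.look_for(thing, camera): "rect" ([left, top, width, height] in pixels, round what is visible of it).
- imaging.regions_of(thing, camera): "pixels" (400x640 bool, what is visible of it) and "rect" ([left, top, width, height] in pixels, round what is visible of it).
- imaging.landmark_of(thing, camera): "location" ([column, row] in pixels: a listed point, or the origin of a listed thing).
The state is a dict: "time": time; "joint_positions": joint angles; "joint_vel": joint speeds; "joint_efforts": joint torques, N m; "ee_pos": TCP position; "tool_rot": TCP orientation; "ft_force": force on the tool from outside, world axes, zero at the start; "torque": the same for the moment, N m; "width": finger opening in m; "finger_force": force on a finger pad.
Only numpy, scipy, OpenCV 4.12 (cv2) and the standard library are available. Lean on these libraries where they do the work, as an engineer would, in place of code of your own. Each camera call takes 0.05 s, during which the arm holds its last target. There are 200 camera calls.

## Working session

There is one attempt and no reset: what is moved stays moved. The work goes in short steps, Python scripts to look and compute and a tool call to move; the robot and the scene stay as the last step left them, time stands still between calls to the robot, and variables do not carry over. Pictures are saved under pics/ and viewed, at most 10 in all, crops included, and the job is handed in when it is done.

Besides the shell and the picture viewer there is one more tool, called as a command line: name --argument value ..., lists and objects as JSON in quotes. carry_out: Moves the arm, as the interface text tells. Its arguments: {"type":"object","properties":{"rows":{"type":"array","items":{"type":"number"}}},"required":["rows"]}

```bash
mkdir -p pics; cat > h.py <<'E'
import numpy as np, cv2
from workcell import bot, imaging
def cam(n):
    p,d=imaging.camera(n); return p,d
def unproj(n,u,v,z):
    c=imaging.calibration(n); f=200/np.tan(np.radians(c['vertical_fov'])/2)
    p=np.array([(u-c['cx'])/f*z,-(v-c['cy'])/f*z,-z,1]); return (np.array(c['cam_to_world'])@p)[:3]
def cloud(n,d):
    c=imaging.calibration(n); f=200/np.tan(np.radians(c['vertical_fov'])/2)
    v,u=np.mgrid[:400,:640]
    P=np.stack([(u-c['cx'])/f*d,-(v-c['cy'])/f*d,-d],-1); M=np.array(c['cam_to_world'])
    return P@M[:3,:3].T+M[:3,3]
def proj(n,p):
    c=imaging.calibration(n); f=200/np.tan(np.radians(c['vertical_fov'])/2)
    q=np.linalg.inv(np.array(c['cam_to_world']))@np.append(p,1); return c['cx']+f*q[0]/-q[2], c['cy']-f*q[1]/-q[2]
def save(n,p): cv2.imwrite('pics/'+n,p[...,::-1])
E
python3 - <<'E'
from h import *
for n in ('top','side'):
    p,d=cam(n); save(n+'0.png',p); np.save(n+'0.npy',d)
    c=imaging.calibration(n); print({k:v for k,v in c.items()})
    for t in ('carton_0_foot','pan_center','mark'):
        P=cloud(n,d)
        for r in imaging.look_for(t,n): print(n,t,np.round(r['rect']),round(r['score'],2))
        for r in imaging.landmark_of(t,n): print(n,t,'lm',np.round(r['location'],1),round(r['score'],2))
s=bot.get_state(); print(s)
E
```

```text
{'vertical_fov': 51.743366406535095, 'cx': 319.25137759243074, 'cy': 200.24636392021912, 'cam_to_world': array([[-2.31173824e-02,  9.83954202e-01, -1.76917254e-01,
         3.32218922e-01],
       [-9.99720249e-01, -2.36374772e-02, -8.32478055e-04,
        -1.08518509e-01],
       [-5.00099786e-03,  1.76848517e-01,  9.84225377e-01,
         1.16903660e+00],
       [ 0.00000000e+00,  0.00000000e+00,  0.00000000e+00,
         1.00000000e+00]])}
top carton_0_foot [282. 226.  14.  12.] 0.65
top carton_0_foot [306. 180.   9.  17.] 0.49
top carton_0_foot [313. 229.  12.  14.] 0.44
top carton_0_foot [185. 210.  49.  32.] 0.44
top carton_0_foot lm [287.  234.2] 0.65
top carton_0_foot lm [319.1 239.6] 0.64
top carton_0_foot lm [351.2 234.5] 0.52
top pan_center [189. 212.  48.  30.] 0.89
top pan_center lm [217.  227.8] 0.63
top pan_center lm [337.8 207.5] 0.52
top mark [173. 201.  89.  60.] 0.63
top mark [456. 216.  36.  23.] 0.39
top mark [391. 211.  40.  32.] 0.36
top mark lm [179.1 217.1] 0.66
{'vertical_fov': 51.86290260848887, 'cx': 320.71734719009845, 'cy': 199.26216673452922, 'cam_to_wo
[... 679 characters left out ...]
sitions': array([1.29498877e+00, 8.68683779e-02, 1.75889932e-01, 1.65980624e+00,
       1.70115319e-06, 1.57077672e+00]), 'joint_vel': array([ 6.34954576e-04, -8.26458639e-04,  1.24287551e-04,  2.24534062e-03,
        2.21993399e-06, -4.19730880e-04]), 'joint_efforts': array([ 2.65154194e-03, -5.19962740e+01,  4.64786017e+01,  9.16219178e-04,
        1.29367595e-04,  1.59618963e-05]), 'ee_pos': array([0.1497747 , 0.52920237, 0.23129639]), 'tool_rot': array([-4.26059269e-08,  1.37457389e-01,  9.90507681e-01,  5.88008421e-06]), 'ft_force': array([ 0.14408531, -0.41635707, -0.48062358]), 'torque': array([-0.03760772,  0.04170773,  0.02623425]), 'finger_force': 0.0, 'width': 0.08536490455263258}
```

```bash
python3 - <<'E'
import cv2
a=cv2.imread('pics/top0.png');b=cv2.imread('pics/side0.png')
cv2.imwrite('pics/top0c.png',cv2.resize(a[140:300,150:390],None,fx=3.3,fy=3.3,interpolation=2))
cv2.imwrite('pics/side0c.png',cv2.resize(b[110:260,220:430],None,fx=3.8,fy=3.8,interpolation=2))
E
```

```text
(no output)
```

View pics/top0c.png

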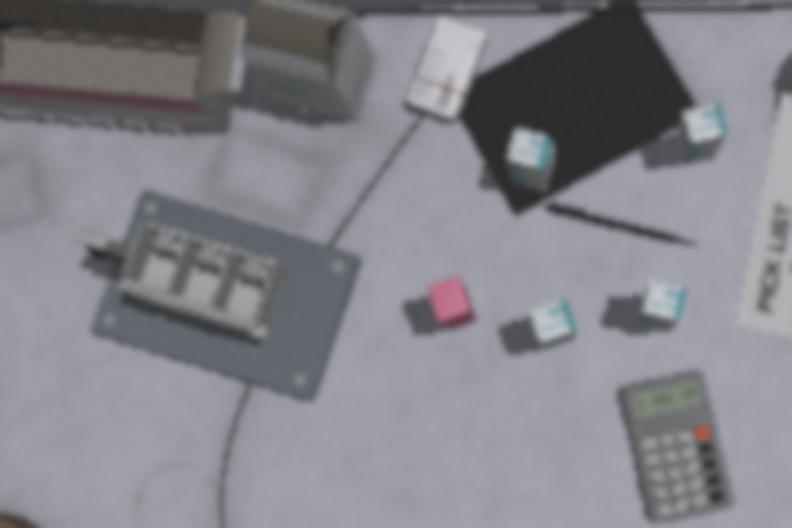

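View pics/side0c.png

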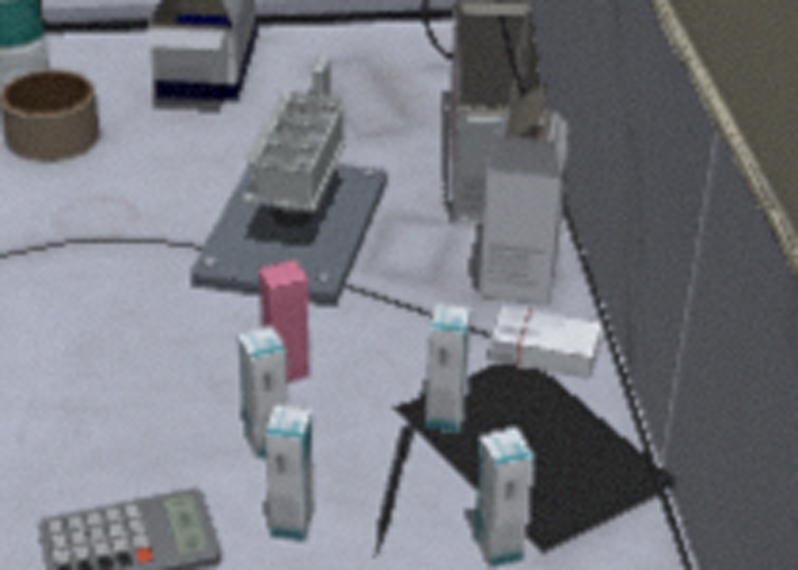

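View pics/top0.png

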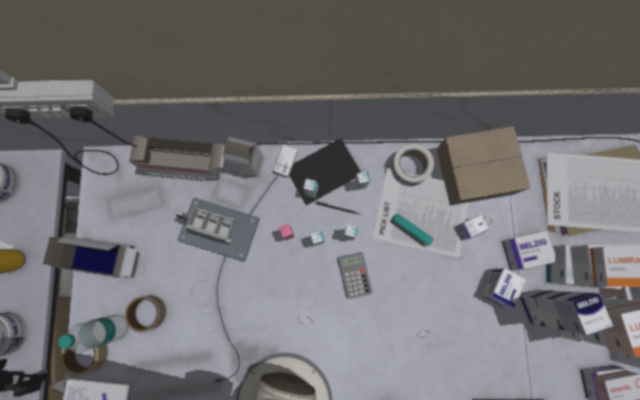

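```bash
python3 - <<'E'
from h import *
s=bot.get_state(); print('tcp',proj('top',s['ee_pos']),proj('side',s['ee_pos']),'base',proj('top',[0,0,0]))
for n,cs in (('top',[(310,187),(362,179),(317,237),(351,232),(286,231)]),('side',[(288,200),(295,219),(338,193),(353,226),(295,181)])):
    d=np.load(n+'0.npy'); P=cloud(n,d)
    t=P[330:395,:][:, :] if 0 else None
    print(n,'table z',[round(float(P[v,u,2]),4) for v,u in ([(215,260),(320,300),(250,400)] if n=='top' else [(170,260),(230,270),(180,250)])])
    for u,v in cs:
        w=np.zeros((400,640),bool); w[v-14:v+15,u-14:u+15]=1
        m=w&(P[...,2]>0.088)&(P[...,2]<0.115)&(d>0)
        k,l,st,ce=cv2.connectedComponentsWithStats(m.astype('uint8'))
        # component nearest
        b=min(range(1,k),key=lambda i:np.hypot(*(ce[i]-[u,v]))-0.2*st[i][4]) if k>1 else 0
        q=P[l==b][:,:2]; r=cv2.minAreaRect((q*1000).astype('float32'))
        print(u,v,'top c',np.round(r[0],1),np.round(r[1],1),round(r[2],1),'n',len(q),'z',np.round(np.median(P[l==b][:,2]),4), 'med',np.round(q.mean(0)*1000,1))
E
```

```text
tcp (np.float64(28.351110843980962), np.float64(367.0344185792698)) (np.float64(203.40593447238442), np.float64(69.49189816390776)) base (np.float64(283.3853857842032), np.float64(402.7614448230364))
top table z [-0.0014, 0.0003, 0.0027]
310 187 top c [566.8 -84.7] [29.8 25.5] 72.9 n 117 z 0.0982 med [566.  -84.6]
362 179 top c [ 584.8 -226.9] [26.8 30.6] 11.9 n 120 z 0.0977 med [ 584.2 -226.6]
317 237 top c [ 428.2 -100.3] [25.6 29.9] 18.4 n 119 z 0.0977 med [ 428.  -100.6]
351 232 top c [ 442.3 -189. ] [29.7 25.8] 74.1 n 119 z 0.0982 med [ 441.8 -188.6]
286 231 top c [447.8 -17.9] [30.  25.5] 17.7 n 120 z 0.0982 med [447.3 -18. ]
side table z [-0.0004, -0.0016, 0.0013]
288 200 top c [428.3 -99.7] [26.3 34.9] 16.3 n 98 z 0.0975 med [ 429.1 -103.8]
295 219 top c [ 442.5 -188.7] [33.8 27.2] 74.8 n 114 z 0.0974 med [ 442.8 -192.3]
338 193 top c [568.  -82.7] [35.5 25.7] 73.4 n 86 z 0.0976 med [566.9 -87.7]
353 226 top c [ 586.2 -227. ] [27.7 33.1] 10.8 n 122 z 0.0977 med [ 584.9 -229.8]
295 181 top c [448.3 -18.5] [29.7 29.7] 20.2 n 90 z 0.0969 med [448.5 -21.1]
```

```bash
python3 - <<'E'
from h import *
d=np.load('top0.npy'); P=cloud('top',d)
v,u=np.mgrid[:400,:640]; w=(u>165)&(u<270)&(v>190)&(v<270)
def rect(m,l=''):
    k,L,st,ce=cv2.connectedComponentsWithStats(m.astype('uint8')); b=1+np.argmax(st[1:,4]); q=P[L==b]
    r=cv2.minAreaRect((q[:,:2]*1000).astype('float32')); print(l,np.round(r[0],1),np.round(r[1],1),round(r[2],1),len(q))
    return q
z=P[...,2]
rect(w&(z>0.010),'all>10')
q=rect(w&(z>0.085),'>85')
rect(w&(z>0.1),'>100')
h,e=np.histogram(z[w&(z>0.03)],bins=np.arange(0.03,0.16,0.003)); print([(round(a,3),int(b)) for a,b in zip(e,h) if b])
ds=np.load('side0.npy'); Ps=cloud('side',ds); ws=(u>270)&(u<325)&(v>120)&(v<195); zs=Ps[...,2]
h,e=np.histogram(zs[ws&(zs>0.03)],bins=np.arange(0.03,0.16,0.003)); print([(round(a,3),int(b)) for a,b in zip(e,h) if b])
# plot height map of pan from top in frame rotated
pts=np.r_[P[w&(z>0.03)],Ps[ws&(zs>0.03)]]; np.save('pan0.npy',pts)
for a in (pts,):
    r=cv2.minAreaRect((a[a[:,2]>0.085][:,:2]*1000).astype('float32')); print(r)
for n,im in (('top',cv2.imread('pics/top0.png')[190:270,165:270]),('side',cv2.imread('pics/side0.png')[120:195,265:330])):
    cv2.imwrite(f'pics/{n}pan.png',cv2.resize(im,None,fx=6,fy=6,interpolation=2))
a=cv2.resize(cv2.imread('pics/toppan.png'),(520,396));b=cv2.resize(cv2.imread('pics/sidepan.png'),(343,396));b=b[:, :278]
cv2.imwrite('pics/pan.png',np.hstack([a,b]))
for t in ('pocket_0','pocket_1','pocket_2','pan_center','mark'):
  for n in ('top','side'):
    for r in imaging.landmark_of(t,n)[:1]: print(n,t,np.round(r['location'],1),round(r['score'],2))
E
```

```text
all>10 [431.2  77. ] [414.6 130. ] 71.6 3362
>85 [431.6  74.6] [412.5  59.2] 69.7 697
>100 [424.6  55.6] [372.1  59.2] 69.7 431
[(np.float64(0.063), 7), (np.float64(0.066), 111), (np.float64(0.069), 195), (np.float64(0.072), 90), (np.float64(0.075), 23), (np.float64(0.078), 35), (np.float64(0.081), 32), (np.float64(0.084), 35), (np.float64(0.087), 32), (np.float64(0.09), 33), (np.float64(0.093), 48), (np.float64(0.096), 54), (np.float64(0.099), 68), (np.float64(0.102), 113), (np.float64(0.105), 106), (np.float64(0.108), 84), (np.float64(0.111), 75), (np.float64(0.114), 12), (np.float64(0.117), 3), (np.float64(0.12), 2), (np.float64(0.123), 10), (np.float64(0.126), 25), (np.float64(0.129), 6)]
[(np.float64(0.03), 23), (np.float64(0.033), 13), (np.float64(0.036), 5), (np.float64(0.039), 10), (np.float64(0.042), 8), (np.float64(0.045), 11), (np.float64(0.048), 10), (np.float64(0.051), 9), (np.float64(0.054), 6), (np.float64(0.057), 13), (np.float64(0.06), 10), (np.float64(0.063), 17), (np.float64(0.066), 30), (np.float64(0.069), 54), (np.float64(0.072), 28), (np.float64(0.075), 26), (np.float64(0.078), 30), (np.float64(0.081), 32), (np.float64(0.084), 40), (np.float64(0.087), 35), (np.float64(0.09), 39), (np.float64(0.093), 59), (np.float64(0.096), 93), (np.float64(0.099), 70), (np.float64(0.102), 83), (np.float64(0.105), 76), (np.float64(0.108), 83), (np.float64(0.111), 42), (np.float64(0.114), 9), (np.float64(0.117), 3), (np.float64(0.12), 4), (np.float64(0.123), 5), (np.float64(0.126), 12)]
((394.8699035644531, -297.024169921875), (1366.011474609375, 154.71678161621094), 85.46533966064453)
top pocket_0 [216.4 223.9] 0.97
side pocket_0 [295.7 152.7] 0.89
top pocket_1 [216.4 223.9] 0.97
side pocket_1 [295.7 152.7] 0.89
top pocket_2 [216.4 223.9] 0.97
side pocket_2 [295.7 152.7] 0.89
top pan_center [217.  227.8] 0.63
side pan_center [294.9 154.5] 0.77
top mark [179.1 217.1] 0.66
side mark [303.8 138. ] 0.74
```

View pics/pan.png

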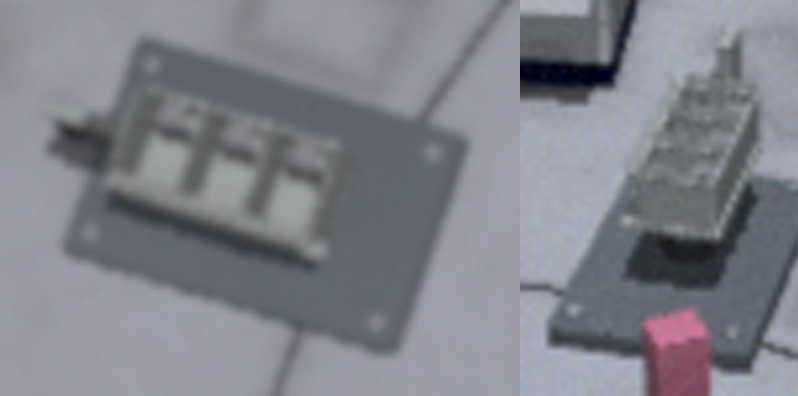

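```bash
python3 - <<'E'
from h import *
v,u=np.mgrid[:400,:640]
d=np.load('top0.npy'); P=cloud('top',d); z=P[...,2]
w=(u>165)&(u<270)&(v>190)&(v<270)
m=w&(z>0.010)&(z<0.026)
k,L,st,ce=cv2.connectedComponentsWithStats(w.astype('uint8')*((z>0.010)&(z<0.135)&(d>0)).astype('uint8'))
print(st[1:,4],ce[1:])
b=1+np.argmax(st[1:,4]); q=P[(L==b)]; 
q=q[(q[:,2]<0.024)]; r=cv2.minAreaRect((q[:,:2]*1000).astype('float32')); print('base',r, np.median(q[:,2]))
r2=cv2.minAreaRect((q[(q[:,1]<0.2)][:,:2]*1000).astype('float32')); print(r2)
pts=P[w&(z>0.03)&(z<0.115)]
print('pts',len(pts),pts.min(0),pts.max(0)); np.save('panpts.npy',pts)
E
```

```text
[3351] [[217.54013727 228.82244106]]
base ((464.9751281738281, 178.41680908203125), (200.81163024902344, 129.99981689453125), 71.56917572021484) 0.017249431933042958
((456.0245361328125, 151.54763793945312), (144.177490234375, 129.98541259765625), 71.55821228027344)
pts 1148 [0.42269877 0.11403668 0.06468933] [0.51354394 0.27010408 0.11452261]
```

```bash
python3 - <<'E'
from h import *
c=np.array([.465,.1784]); a=np.radians(-18.43); X=np.array([np.cos(a),np.sin(a)]);Y=np.array([-X[1],X[0]])
for n in ('top','side'):
    P=cloud(n,np.load(n+'0.npy')).reshape(-1,3); lx=(P[:,:2]-c)@X*1000; ly=(P[:,:2]-c)@Y*1000; z=P[:,2]*1000
    m=(abs(lx)<55)&(ly>-100)&(ly<125)&(z>55)&(z<140); lx,ly,z=lx[m],ly[m],z[m]
    print(n,len(z))
    # max-height grid, 4mm cells
    G=np.zeros((16,46),int)
    for x,y,h in zip(lx,ly,z):
        i=int((x+36)//4); j=int((y+84)//4)
        if 0<=i<16 and 0<=j<46: G[i,j]=max(G[i,j],int(h))
    print('      '+' '.join('%3d'%(j*4-84+2) for j in range(46)))
    for i in range(16): print('%4d: '%(i*4-36+2)+' '.join('%3d'%g if g else '  .' for g in G[i]))
E
```

```text
top 1199
      -82 -78 -74 -70 -66 -62 -58 -54 -50 -46 -42 -38 -34 -30 -26 -22 -18 -14 -10  -6  -2   2   6  10  14  18  22  26  30  34  38  42  46  50  54  58  62  66  70  74  78  82  86  90  94  98
 -34:   .   .   .   .   .   .   .   .   .   .   .   .   .   .   .   .   .   .   .   .   .   .   .   .   .   .   .   .   .   .   .   .   .   .   .   .   .   .   .   .   .   .   .   .   .   .
 -30:   .   .   .   .   .   .   .   .   .   .   .   .   .   .   .   .   .   .   .   .   .   .   .   .   .   .   .   .   .   .   .   .   .   .   .   .   .   .   .   .   .   .   .   .   .   .
 -26:   .   .   .   .   .   .  67  72  69  72  72  73  68  70  71  72  70  74  66  72  70  70  72  71  72   .  73  72  73  68  68  73   .  70  68   .   .   .   .   .   .   .   .   .   .   .
 -22:   .   .   .   .   .   . 109 113 111 111 113 109 111 113 114 112 114 112 112 112 111 111 114   . 109 113 112 110 110 114 111 110 112 106 111 110   .   .   .   .   .   .   .   .   .   .
 -18:   .   .   .   .   .   .  92 110 107 108 106 109 106 109 108 110 109 107 110 107 110 109 111 109 109 110 107 111 107 110 107 111 107 108
[... 4677 characters left out ...]
 .   .   . 112 107   .   .   .   .   . 101   . 106 108 107   .   .   .   .   .  99 102 111   .   .   .   .   .   .   .   .   .   .
  18:   .   .   .   .   .   . 107 113   .   .   .   . 103   . 103 108 113   .   .   .   . 102 100 100   . 107 109   .   .   . 102 101   .   . 113 111   .   .   .   .   .   .   .   .   .   .
  22:   .   .   .   .   .   . 104 110 110   .   . 102   .   .  99   . 106 108   .   .   .   .   .   . 103 107 109   .   .   .   . 102   .   . 101 111   .   .   .   .   .   .   .   .   .   .
  26:   .   .   .   .   .   .  97 110   .   .   . 104   .   .   . 101 110  93   .   . 105 102   .   . 110 104 109   .   .   .   . 101   .   . 110 109   .   .   .   .   .   .   .   .   .   .
```

```bash
cat >> h.py <<'E'
from scipy.spatial.transform import Rotation as R
def goal(x,y,z,yaw):
    """shift cm in tool axes and turn about tool z (rad) from current measured pose"""
    s=bot.get_state(); w,a,b,c=s['tool_rot']; r=R.from_quat([a,b,c,w])
    sh=r.inv().apply(np.array([x,y,z])-s['ee_pos'])*100
    ty=r.apply([0,1,0]); cur=np.arctan2(ty[1],ty[0]); dy=(np.radians(yaw)-cur+np.pi/2)%np.pi-np.pi/2
    print('shift',np.round(sh,2),'turn z',round(-dy,3),'cur yaw',round(np.degrees(cur),2),'tilt',np.round(r.apply([0,0,1]),4))
E
python3 - <<'E'
from h import *
P=cloud('top',np.load('top0.npy')).reshape(-1,3)
a=np.array([.15,.529]);b=np.array([.428,-.1]);t=(b-a)/np.linalg.norm(b-a);n=np.array([-t[1],t[0]])
for s in np.arange(0,.7,.07):
    q=P[(abs((P[:,:2]-a)@n)<.1)&(abs((P[:,:2]-a)@t-s)<.035)&(P[:,2]<.5)]; print(round(s,2),len(q),np.round(np.percentile(q[:,2],99),3) if len(q) else None)
c=np.array([.465,.1784]); an=np.radians(-18.43); X=np.array([np.cos(an),np.sin(an)]);Y=np.array([-X[1],X[0]])
lx=(P[:,:2]-c)@X*1000; ly=(P[:,:2]-c)@Y*1000; z=P[:,2]*1000
for cy in (-37,0,37):
    m=(abs(ly-cy)<10)&(lx<12)&(lx>-20); fl=m&(z<78); li=m&(z>95)
    print('floor minx',np.sort(lx[fl])[:6].round(1),'lip maxx',np.sort(lx[li])[-6:].round(1), 'floor z',np.median(z[fl&(lx<6)]))
for cy in (-56,-18.5,18.5,56):
    m=(abs(ly-cy)<10)&(lx<30)&(lx>-8)&(z>108)&(z<118); print('div',np.mean(ly[m]).round(2),m.sum(),np.median(z[m]))
m=(abs(lx)<70)&(abs(ly)<50)&(z>60)&(z<118); print('x ext',np.percentile(lx[m],[.5,99.5]))
goal(.4282,-.1002,.26,18)
E
```

```text
0.0 1613 0.356
0.07 2822 0.349
0.14 2701 0.183
0.21 1971 0.053
0.28 1880 0.005
0.35 1856 0.005
0.42 1823 0.019
0.49 1891 0.083
0.56 1786 0.014
0.63 1757 0.1
floor minx [-19.2 -13.8 -13.6 -13.  -13.  -12.9] lip maxx [-16.6 -16.  -15.9 -15.7 -15.1 -14.9] floor z 69.50164929403235
floor minx [-13.9 -13.8 -13.  -12.8 -12.3 -12. ] lip maxx [-16.6 -16.1 -16.  -15.7 -15.2 -15. ] floor z 70.09987598965428
floor minx [-14.2 -13.9 -13.1 -12.3 -12.1 -11.6] lip maxx [-16.9 -16.7 -16.  -15.9 -15.3 -15.1] floor z 70.23405261314042
div -55.96 15 112.8028342594305
div -18.81 14 112.7244708829358
div 17.8 20 110.87446912762667
div 55.14 17 111.47566136437791
x ext [-26.68683509  32.69134494]
shift [-43.93 -52.98  -2.87] turn z 0.981 cur yaw 74.2 tilt [ 1.e-04 -0.e+00 -1.e+00]
```

The manual's scale: shifts go in shares of 80 cm and turns go in shares of pi rad. Converting my numbers, -53 cm is -0.6625, -43.9 cm is -0.5488, 0.98 rad is 0.3119.

carry_out --rows '[0, 0, 0, 0, 0, -0.0375, 1, 0, 0, 0, 0, 0, -0.0625, 1, 0, 0, 0.3119, -0.5488, -0.6625, -0.0625, 1, 0, 0, 0.3119, -0.5488, -0.6625, -0.0625, 1, 0, 0, 0.3119, -0.5488, -0.6625, -0.0625, 1, 0, 0, 0.3119, -0.5488, -0.6625, -0.0625, 1, 0, 0, 0.3119, -0.5488, -0.6625, -0.0625, 1, 0, 0, 0.3119, -0.5488, -0.6625, -0.0625, 1, 0, 0, 0.3119, -0.5488, -0.6625, -0.0625, 1, 0, 0, 0.3119, -0.5488, -0.6625, -0.0625, 1, 0, 0, 0.3119, -0.5488, -0.6625, -0.0625, 1, 0, 0, 0.3119, -0.5488, -0.6625, -0.0625, 1, 0, 0, 0.3119, -0.5488, -0.6625, -0.0625, 1, 0, 0, 0.3119, -0.5488, -0.6625, -0.0625, 1, 0, 0, 0.3119, -0.5488, -0.6625, -0.0625, 1, 0, 0, 0.3119, -0.5488, -0.6625, -0.0625, 1, 0, 0, 0.3119, -0.5488, -0.6625, -0.0625, 1, 0, 0, 0.3119, -0.5488, -0.6625, -0.0625, 1, 0, 0, 0.3119, -0.5488, -0.6625, -0.0625, 1, 0, 0, 0.3119, -0.5488, -0.6625, -0.0625, 1]'

```text
time: 2.87
ee_pos: [0.4289, -0.1038, 0.2803]
tool_rot: [-0.0, 0.589, 0.808, -0.001]
ft_force: [0.1, 0.2, -0.7]
width: 0.0853
finger_force: 0.0
```

```bash
python3 - <<'E'
from h import *
print(bot.get_state()['joint_positions'].round(2))
goal(.4282,-.1002,.14,18)
goal(.4282,-.1002,.06,18)
p,d=cam('top'); P=cloud('top',d)
save('t1.png',p)
a=cv2.resize(cv2.imread('pics/top0.png')[215:255,265:365],None,fx=5,fy=5,interpolation=2)
p2,_=cam('side'); save('s1.png',p2); b=cv2.resize(p2[90:250,230:390,::-1],(500,500),interpolation=2)
cv2.imwrite('pics/c1.png',np.vstack([a,b])[:600])
E
```

```text
[-0.24 -0.15  0.05  1.76 -0.    1.02]
shift [ 0.37  0.06 14.03] turn z -0.003 cur yaw 17.81 tilt [-1.1e-03 -5.0e-04 -1.0e+00]
shift [ 0.37  0.07 22.03] turn z -0.003 cur yaw 17.81 tilt [-1.1e-03 -5.0e-04 -1.0e+00]
```

View pics/c1.png

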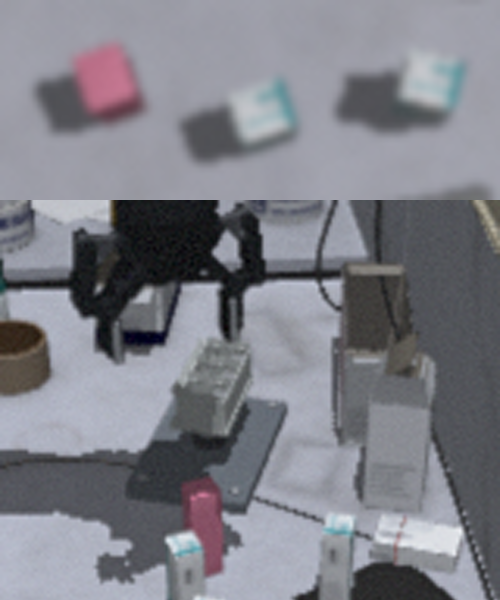

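Scaled: 14 cm is 0.175, 12 cm is 0.15.

carry_out --rows '[0, 0, 0, 0, 0, 0.05, 1, 0, 0, 0, 0, 0, 0.1, 1, 0, 0, 0, 0, 0, 0.15, 1, 0, 0, 0, 0, 0, 0.175, 1, 0, 0, 0, 0, 0, 0.175, 1, 0, 0, 0, 0, 0, 0.175, 1]'

```text
time: 3.47
ee_pos: [0.4273, -0.0993, 0.1416]
tool_rot: [-0.0, 0.587, 0.81, -0.0]
ft_force: [0.3, -0.6, 1.1]
width: 0.0855
finger_force: 0.0
```

```bash
python3 - <<'E'
from h import *
goal(.4282,-.1002,.06,18)
E
```

```text
shift [-0.12  0.06  8.16] turn z 0.002 cur yaw 18.13 tilt [-7.e-04  3.e-04 -1.e+00]
```

Scaled: 8 cm is 0.1, 6 cm is 0.075.

carry_out --rows '[0, 0, 0, 0, 0, 0.0375, 1, 0, 0, 0, 0, 0, 0.075, 1, 0, 0, 0, 0, 0, 0.1, 1, 0, 0, 0, 0, 0, 0.1, 1, 0, 0, 0, 0, 0, 0.1, 0.2, 0, 0, 0, 0, 0, 0.1, -1, 0, 0, 0, 0, 0, 0.1, -1, 0, 0, 0, 0, 0, 0.1, -1, 0, 0, 0, 0, 0, 0.1, -1, 0, 0, 0, 0, 0, 0.1, -1, 0, 0, 0, 0, 0, 0.1, -1, 0, 0, 0, 0, 0, 0.1, -1]'

```text
time: 4.47
ee_pos: [0.4285, -0.1005, 0.0626]
tool_rot: [0.001, 0.587, 0.809, 0.0]
ft_force: [-0.9, -0.2, 6.0]
width: 0.0258
finger_force: 58.3
```

carry_out --rows '[0, 0, 0, 0, 0, -0.0125, -1, 0, 0, 0, 0, 0, -0.05, -1, 0, 0, 0, 0, 0, -0.1, -1, 0, 0, 0, 0, 0, -0.15, -1, 0, 0, 0, 0, 0, -0.2, -1, 0, 0, 0, 0, 0, -0.25, -1, 0, 0, 0, 0, 0, -0.25, -1, 0, 0, 0, 0, 0, -0.25, -1, 0, 0, 0, 0, 0, -0.25, -1, 0, 0, 0, 0, 0, -0.25, -1, 0, 0, 0, 0, 0, -0.25, -1]'

```text
time: 5.38
ee_pos: [0.4273, -0.1002, 0.2599]
tool_rot: [-0.001, 0.587, 0.809, -0.001]
ft_force: [-0.4, -0.4, -1.7]
width: 0.0253
finger_force: 59.6
```

```bash
python3 - <<'E'
from h import *
s=bot.get_state(); print(s['torque'],s['ft_force'],s['joint_vel'].round(3))
goal(.4646,.1781,.26,-18.43)
E
```

```text
[-0.08112996 -0.02336155  0.00992878] [-0.42255907 -0.36597279 -1.70178587] [ 0.001  0.     0.005  0.001 -0.001  0.001]
shift [25.3  12.17  0.  ] turn z 0.637 cur yaw 18.05 tilt [-2.5e-03  5.0e-04 -1.0e+00]
```

Scaled: 25.3 cm is 0.3163, 23.5 cm is 0.2938, 0.637 rad is 0.2028.

carry_out --rows '[0, 0, 0.0318, 0.0375, 0.0188, 0, -1, 0, 0, 0.0637, 0.075, 0.0375, 0, -1, 0, 0, 0.0955, 0.1125, 0.0563, 0, -1, 0, 0, 0.1273, 0.15, 0.075, 0, -1, 0, 0, 0.1592, 0.1875, 0.09, 0, -1, 0, 0, 0.191, 0.225, 0.1088, 0, -1, 0, 0, 0.2028, 0.2625, 0.1275, 0, -1, 0, 0, 0.2028, 0.2938, 0.1413, 0, -1, 0, 0, 0.2028, 0.3163, 0.1525, 0, -1, 0, 0, 0.2028, 0.3163, 0.1525, 0, -1, 0, 0, 0.2028, 0.3163, 0.1525, 0, -1, 0, 0, 0.2028, 0.3163, 0.1525, 0, -1, 0, 0, 0.2028, 0.3163, 0.1525, 0, -1]'

```text
time: 6.47
ee_pos: [0.4653, 0.1772, 0.261]
tool_rot: [0.0, 0.812, 0.584, -0.0]
ft_force: [0.6, -0.1, -1.7]
width: 0.0254
finger_force: 59.5
```

```bash
cat >> h.py <<'E'
C=np.array([.465,.1784]); AN=np.radians(-18.43); X=np.array([np.cos(AN),np.sin(AN)]);Y=np.array([-X[1],X[0]])
def loc(P): 
    P=P.reshape(-1,3); return (P[:,:2]-C)@X*1000,(P[:,:2]-C)@Y*1000,P[:,2]*1000
E
python3 - <<'E'
from h import *
s=bot.get_state(); print(s['torque'],s['ft_force'],s['joint_vel'].round(3)); print(loc(s['ee_pos']))
goal(.4646,.1781,.19,-18.43)
p,d=cam('side'); save('s2.png',p); x,y,z=loc(cloud('side',d))
for h in range(185,260,12):
    m=(abs(x)<30)&(abs(y)<30)&(z>h)&(z<h+12)
    if m.sum(): print(h,m.sum(),'x',np.percentile(x[m],[2,98]).round(1),'y',np.percentile(y[m],[2,98]).round(1))
E
```

```text
[ 0.00636368 -0.02795013 -0.00944059] [ 0.63419629 -0.06615985 -1.67465128] [-0.008 -0.006  0.003  0.002  0.001  0.003]
(array([0.64317639]), array([-1.02075385]), array([261.02400154]))
shift [ 0.06 -0.09  7.1 ] turn z -0.001 cur yaw -18.5 tilt [-5.e-04 -4.e-04 -1.e+00]
197 35 x [-11.6  13.9] y [-19.4  10.7]
209 36 x [-12.4  13.7] y [-18.7  12. ]
221 39 x [-10.2  14.4] y [-18.2  12.3]
233 39 x [-10.7  13.6] y [-18.5   8.6]
245 37 x [-11.4  13.3] y [-19.7   5. ]
257 44 x [-20.5  18.4] y [-20.2  -5.9]
```

Scaled: 6.7 cm is 0.0838, 6 cm is 0.075.

carry_out --rows '[0, 0, 0, 0, 0, 0.025, -1, 0, 0, 0, 0, 0, 0.05, -1, 0, 0, 0, 0, 0, 0.075, -1, 0, 0, 0, 0, 0, 0.0838, -1, 0, 0, 0, 0, 0, 0.0838, -1, 0, 0, 0, 0, 0, 0.0838, -1, 0, 0, 0, 0, 0, 0.0838, -1, 0, 0, 0, 0, 0, 0.0838, -1]'

```text
time: 7.18
ee_pos: [0.466, 0.1781, 0.1957]
tool_rot: [0.0, 0.811, 0.585, 0.001]
ft_force: [0.1, 0.5, -1.6]
width: 0.0256
finger_force: 59.4
```

```bash
python3 - <<'E'
from h import *
s=bot.get_state(); print(s['torque'],s['ft_force'],s['joint_vel'].round(3)); print(loc(s['ee_pos']))
goal(.4646,.1781,.19,-18.43)
p,d=cam('side'); save('s3.png',p); x,y,z=loc(cloud('side',d))
for h in range(127,190,10):
    m=(abs(x)<30)&(abs(y)<30)&(z>h)&(z<h+10); f=m&(x>-8)&(x<10)
    if f.sum(): print(h,m.sum(),'x',np.percentile(x[m],[3,97]).round(1),'yface',np.percentile(y[f],[10,50,90]).round(1),'z',z[m].min().round(1))
for cy in (-56,-18.5,18.5,56):
    m=(abs(y-cy)<8)&(x<30)&(x>-8)&(z>108)&(z<118); print('div',np.mean(y[m]).round(2),m.sum())
m=(y<-56)&(y>-62)&(z>80)&(z<104); print('end face',np.median(y[m]))
cv2.imwrite('pics/s3c.png',cv2.resize(p[80:200,250:350,::-1],None,fx=5,fy=5,interpolation=2))
E
```

```text
[-0.04521433  0.04966771  0.02670456] [ 0.13560075  0.48450996 -1.64881651] [ 0.003  0.003 -0.006 -0.004 -0.001 -0.001]
(array([1.02139097]), array([0.03206722]), array([195.68320212]))
shift [-0.05 -0.13  0.57] turn z -0.001 cur yaw -18.46 tilt [ 1.8e-03  7.0e-04 -1.0e+00]
127 12 x [-12.5  13.8] yface [-16.7 -13.2 -11.3] z 132.1
137 24 x [-8.9 13.9] yface [-17.2 -15.4 -12.1] z 138.2
147 27 x [-9.5 14.2] yface [-15.9 -14.7 -12.5] z 147.4
157 30 x [-9.3 13.6] yface [-17.3 -14.5 -12.9] z 157.0
167 27 x [-9.7 13.8] yface [-18.3 -14.8 -12.4] z 167.4
177 31 x [-9.7 13.7] yface [-17.3 -14.9 -12.7] z 177.3
187 28 x [-13.   14.4] yface [-16.7 -14.7 -12.5] z 187.9
div -54.68 19
div -17.91 20
div 19.4 15
div 55.88 14
end face -57.32932249562808
```

View pics/s3c.png

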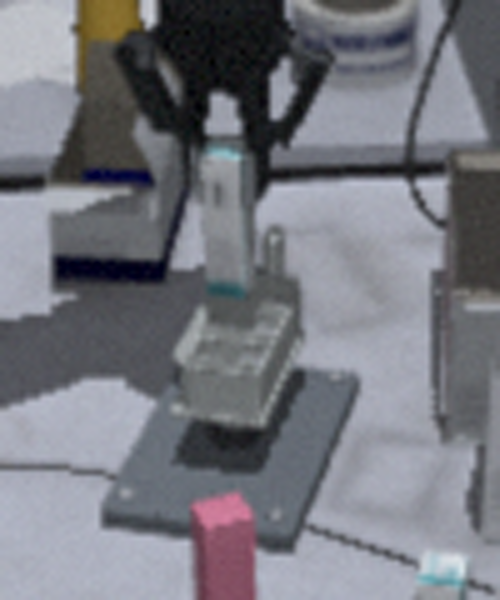

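Scaled: 3 cm is 0.0375, -0.13 cm is -0.0016.

carry_out --rows '[0, 0, 0, 0, -0.0016, 0, -1, 0, 0, 0, 0, -0.0016, 0.0075, -1, 0, 0, 0, 0, -0.0016, 0.015, -1, 0, 0, 0, 0, -0.0016, 0.02, -1, 0, 0, 0, 0, -0.0016, 0.025, -1, 0, 0, 0, 0, -0.0016, 0.03, -1, 0, 0, 0, 0, -0.0016, 0.035, -1, 0, 0, 0, 0, -0.0016, 0.0375, -1, 0, 0, 0, 0, -0.0016, 0.0375, -1, 0, 0, 0, 0, -0.0016, 0.0375, -1, 0, 0, 0, 0, -0.0016, 0.0375, -1]'

```text
time: 8.15
ee_pos: [0.4643, 0.1785, 0.1645]
tool_rot: [0.0, 0.811, 0.585, 0.0]
ft_force: [-0.7, -0.3, -2.4]
width: 0.0258
finger_force: 59.5
```

```bash
cat >> h.py <<'E'
def st():
    s=bot.get_state(); print('F',s['ft_force'].round(2),'T',s['torque'].round(2),'loc',[float(a[0].round(2)) for a in loc(s['ee_pos'])],'foot',round(float(s['ee_pos'][2]*1000-62.6),1))
def panq():
    p,d=cam('top'); x,y,z=loc(cloud('top',d))
    m=(x>-24)&(x<-15)&(abs(y)<55)&(abs(y)>20)&(z<125)
    for cy in (-37,37):
        f=(abs(y-cy)<12)&(x>-11)&(x<5)&(z<90)&(z>35); print('floor',cy,f.sum(),np.median(z[f]).round(2) if f.sum() else None)
    for cy in (-37,37):
        f=(abs(y-cy)<14)&(x>-22)&(x<-16)&(z>70); print('lip',f.sum(),np.median(z[f]).round(2) if f.sum() else None)
    x,y,z=x,y,z; f=(x<-40)&(x>-60)&(abs(y)<90); print('base',np.median(z[f]).round(2))
    return p,d
E
python3 - <<'E'
from h import *
st(); panq()
E
```

```text
F [-0.73 -0.28 -2.42] T [0.02 0.01 0.03] loc [-0.66, -0.13, 164.53] foot 101.9
floor -37 44 69.38
floor 37 0 None
lip 149 624.74
lip 82 645.21
base 633.95
```

Scaled: 1.8 cm is 0.0225, 1.5 cm is 0.0188.

carry_out --rows '[0, 0, 0, 0, 0, 0.0038, -1, 0, 0, 0, 0, 0, 0.0075, -1, 0, 0, 0, 0, 0, 0.0113, -1, 0, 0, 0, 0, 0, 0.015, -1, 0, 0, 0, 0, 0, 0.0188, -1, 0, 0, 0, 0, 0, 0.0225, -1, 0, 0, 0, 0, 0, 0.0225, -1, 0, 0, 0, 0, 0, 0.0225, -1, 0, 0, 0, 0, 0, 0.0225, -1, 0, 0, 0, 0, 0, 0.0225, -1]'

```text
time: 9.03
ee_pos: [0.4641, 0.1784, 0.1464]
tool_rot: [-0.0, 0.811, 0.585, -0.0]
ft_force: [-1.7, -0.5, -0.9]
width: 0.0256
finger_force: 59.6
```

```bash
python3 - <<'E'
from h import *
st(); panq()
E
```

```text
F [-1.71 -0.55 -0.9 ] T [-0.02  0.36 -0.01] loc [-0.86, -0.24, 146.38] foot 83.8
floor -37 43 69.89
floor 37 0 None
lip 136 607.78
lip 77 626.95
base 618.09
```

Scaled: 1 cm is 0.0125, 0.8 cm is 0.01.

carry_out --rows '[0, 0, 0, 0, 0, 0.0025, -1, 0, 0, 0, 0, 0, 0.005, -1, 0, 0, 0, 0, 0, 0.0075, -1, 0, 0, 0, 0, 0, 0.01, -1, 0, 0, 0, 0, 0, 0.0125, -1, 0, 0, 0, 0, 0, 0.0125, -1, 0, 0, 0, 0, 0, 0.0125, -1, 0, 0, 0, 0, 0, 0.0125, -1, 0, 0, 0, 0, 0, 0.0125, -1]'

```text
time: 9.83
ee_pos: [0.4642, 0.1785, 0.1364]
tool_rot: [-0.0, 0.811, 0.585, 0.0]
ft_force: [-2.0, 0.3, -0.4]
width: 0.0256
finger_force: 59.7
```

```bash
python3 - <<'E'
from h import *
st(); panq()
E
```

```text
F [-2.01  0.3  -0.41] T [0.04 0.54 0.04] loc [-0.75, -0.15, 136.41] foot 73.8
floor -37 43 60.41
floor 37 0 None
lip 128 598.25
lip 77 617.3
base 609.48
```

Scaled: 0.8 cm is 0.01, 0.6 cm is 0.0075.

carry_out --rows '[0, 0, 0, 0, 0, 0.0025, -1, 0, 0, 0, 0, 0, 0.005, -1, 0, 0, 0, 0, 0, 0.0075, -1, 0, 0, 0, 0, 0, 0.01, -1, 0, 0, 0, 0, 0, 0.01, -1, 0, 0, 0, 0, 0, 0.01, -1, 0, 0, 0, 0, 0, 0.01, -1, 0, 0, 0, 0, 0, 0.01, -1]'

```text
time: 10.55
ee_pos: [0.4643, 0.1785, 0.1284]
tool_rot: [-0.0, 0.811, 0.585, 0.0]
ft_force: [-3.1, 0.6, 1.1]
width: 0.0253
finger_force: 59.9
```

```bash
python3 - <<'E'
from h import *
st(); panq()
E
```

```text
F [-3.12  0.63  1.08] T [0.34 0.58 0.02] loc [-0.75, -0.12, 128.41] foot 65.8
floor -37 42 56.28
floor 37 0 None
lip 126 591.82
lip 75 608.8
base 602.72
```

Scaled: 0.8 cm is 0.01, 0.6 cm is 0.0075.

carry_out --rows '[0, 0, 0, 0, 0, 0.0025, -1, 0, 0, 0, 0, 0, 0.005, -1, 0, 0, 0, 0, 0, 0.0075, -1, 0, 0, 0, 0, 0, 0.01, -1, 0, 0, 0, 0, 0, 0.01, -1, 0, 0, 0, 0, 0, 0.01, -1, 0, 0, 0, 0, 0, 0.01, -1]'

```text
time: 11.18
ee_pos: [0.4641, 0.1784, 0.1202]
tool_rot: [-0.0, 0.811, 0.585, -0.0]
ft_force: [-3.5, 0.9, 0.6]
width: 0.0259
finger_force: 59.9
```

```bash
python3 - <<'E'
from h import *
st(); panq()
E
```

```text
F [-3.51  0.94  0.56] T [0.22 0.84 0.01] loc [-0.85, -0.28, 120.22] foot 57.6
floor -37 43 57.56
floor 37 0 None
lip 121 584.21
lip 73 600.96
base 595.53
```

Scaled: 0.6 cm is 0.0075, 0.4 cm is 0.005.

carry_out --rows '[0, 0, 0, 0, 0, 0.0025, -1, 0, 0, 0, 0, 0, 0.005, -1, 0, 0, 0, 0, 0, 0.0075, -1, 0, 0, 0, 0, 0, 0.0075, -1, 0, 0, 0, 0, 0, 0.0075, -1, 0, 0, 0, 0, 0, 0.0075, -1, 0, 0, 0, 0, 0, 0.0075, -1]'

```text
time: 11.82
ee_pos: [0.4642, 0.1784, 0.1143]
tool_rot: [-0.0, 0.811, 0.585, -0.0]
ft_force: [-4.3, -0.2, 1.4]
width: 0.0251
finger_force: 60.0
```

```bash
python3 - <<'E'
from h import *
st(); panq()
E
```

```text
F [-4.28 -0.24  1.44] T [0.15 1.06 0.05] loc [-0.8, -0.23, 114.34] foot 51.7
floor -37 42 51.3
floor 37 0 None
lip 124 579.36
lip 71 594.77
base 590.53
```

Scaled: -17 cm is -0.2125, -13 cm is -0.1625.

carry_out --rows '[0, 0, 0, 0, 0, -0.0025, -1, 0, 0, 0, 0, 0, -0.005, -1, 0, 0, 0, 0, 0, -0.0075, -1, 0, 0, 0, 0, 0, -0.01, -1, 0, 0, 0, 0, 0, -0.01, -1, 0, 0, 0, 0, 0, -0.01, -0.2, 0, 0, 0, 0, 0, -0.01, 0.2, 0, 0, 0, 0, 0, -0.01, 0.6, 0, 0, 0, 0, 0, -0.01, 0.6, 0, 0, 0, 0, 0, -0.01, 0.6, 0, 0, 0, 0, 0, -0.01, 0.6, 0, 0, 0, 0, 0, -0.025, 0.6, 0, 0, 0, 0, 0, -0.0625, 0.6, 0, 0, 0, 0, 0, -0.1125, 0.6, 0, 0, 0, 0, 0, -0.1625, 0.6, 0, 0, 0, 0, 0, -0.2125, 0.6, 0, 0, 0, 0, 0, -0.2125, 0.6]'

```text
time: 13.28
ee_pos: [0.4654, 0.1789, 0.2933]
tool_rot: [0.001, 0.811, 0.585, 0.005]
ft_force: [0.8, 0.0, 0.6]
width: 0.0684
finger_force: 0.0
```

```bash
python3 - <<'E'
from h import *
st(); panq()
goal(.35,-.1,.28,-18.43)
E
```

```text
F [0.79 0.02 0.56] T [ 0.05 -0.12 -0.02] loc [0.25, 0.63, 293.26] foot 230.7
floor -37 43 61.28
floor 37 5 61.21
lip 289 754.34
lip 54 768.45
base 745.92
shift [-30.11  -2.12   0.8 ] turn z -0.0 cur yaw -18.45 tilt [ 0.0074  0.0028 -1.    ]
```

Scaled: -30 cm is -0.375, -27 cm is -0.3375.

carry_out --rows '[0, 0, 0, -0.0375, 0, 0, 0.6, 0, 0, 0, -0.0875, -0.0125, 0, 0.6, 0, 0, 0, -0.1375, -0.0125, 0, 0.6, 0, 0, 0, -0.1875, -0.025, 0, 0.6, 0, 0, 0, -0.2375, -0.025, 0, 0.6, 0, 0, 0, -0.2875, -0.025, 0, 0.6, 0, 0, 0, -0.3375, -0.025, 0, 0.6, 0, 0, 0, -0.375, -0.025, 0, 0.6, 0, 0, 0, -0.375, -0.025, 0, 0.6, 0, 0, 0, -0.375, -0.025, 0, 0.6, 0, 0, 0, -0.375, -0.025, 0, 0.6, 0, 0, 0, -0.375, -0.025, 0, 0.6]'

```text
time: 14.33
ee_pos: [0.3505, -0.099, 0.2842]
tool_rot: [-0.0, 0.811, 0.585, -0.0]
ft_force: [0.6, -0.3, 0.1]
width: 0.0682
finger_force: 0.0
```

```bash
python3 - <<'E'
from h import *
st(); p,d=panq(); p2,d2=cam('side')
for n,D in (('top',d),('side',d2)):
    x,y,z=loc(cloud(n,D)); m=(abs(x)<25)&(abs(y)<28)&(z>150)&(z<175)
    print(n,m.sum(),'top z',np.median(z[m]).round(1),'x',np.percentile(x[m],[3,97]).round(1),'y',np.percentile(y[m],[3,97]).round(1))
    for h in range(105,160,10):
        f=(abs(x)<25)&(abs(y)<25)&(z>h)&(z<h+10); g=f&(abs(x)<9)
        if f.sum() and n=='side': print(h,'x',np.percentile(x[f],[5,95]).round(1),'yface',np.median(y[g]).round(1))
    f=(abs(y)>24)&(abs(y)<50)&(x>-22)&(x<-16)&(z>80)&(z<120); print('lip',np.median(z[f]))
    for q in ([.5668,-.0847],[.5848,-.2269],[.4423,-.189],[.4478,-.0179]):
        pass
a=cv2.resize(p[190:270,165:270,::-1],(520,396),interpolation=2);b=cv2.resize(p2[110:200,265:330,::-1],(278,396),interpolation=2)
cv2.imwrite('pics/end.png',np.hstack([a,b]))
E
```

```text
F [ 0.57 -0.3   0.05] T [ 0.02  0.02 -0.05] loc [-20.88, -299.39, 284.16] foot 221.6
floor -37 40 61.17
floor 37 6 60.3
lip 24 99.6
lip 24 100.52
base 17.57
top 137 top z 159.8 x [-13.7  10.6] y [-16.   12.2]
lip 99.75174164664557
side 62 top z 159.2 x [-13.5  11.4] y [-18.3  10.9]
105 x [-11.3  11.6] yface -15.2
115 x [-11.2  11.1] yface -13.6
125 x [-13.4  11.3] yface -14.2
135 x [-12.6  11. ] yface -14.4
145 x [-14.   10.8] yface -14.4
155 x [-13.3  11.1] yface -4.6
lip 100.56113082291517
```

View pics/end.png

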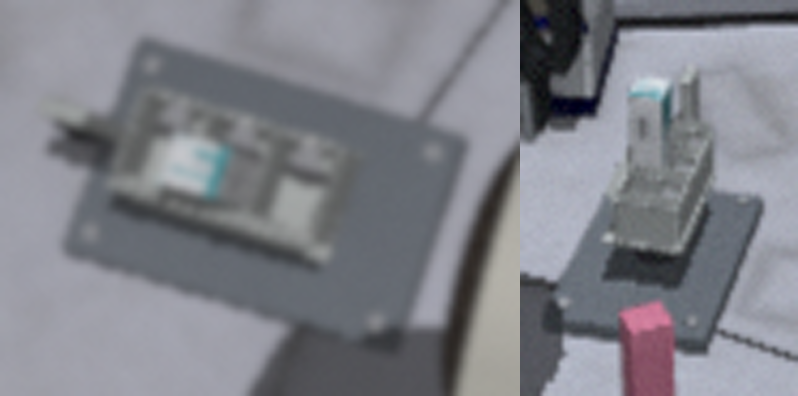

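```bash
python3 -c "
from workcell import bot
print(bot.hand_in())"
```

```text
the job is handed in; nothing more can be done
None
```

I pressed one carton fully home and upright in the middle pocket; the pan rests at about 24–25 mm by the depth cameras, inside the 20.5–33 mm mark. It never sank past about 34 mm during pressing, I moved nothing else, and I have handed the job in (no verdict returned).

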